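# Bring the hairpin jar to the front of the vanity carousel and hold it there

## Task

Turn the vanity carousel until the jar with the ball stopper stands at the front, in line with the drawer knob of the wooden base, without lifting or tipping any jar or shifting the things around. The carousel runs freely, so keep it from drifting: finish with the gripper still closed firmly on the loop handle on top, holding the carousel still there.

Things in the scene. Friction and masses are not known exactly. Their poses are not given: they have to be found in the camera images.
- plinth: fixed square wooden base of the carousel, 240 x 240 mm, 50 mm high, with a drawer front in one side whose round steel knob sticks out 28 mm at mid-width: that side is the carousel's front. Origin on the turning axis, at the underside (shelf level); its x axis points straight to the back, so the front (knob) is towards its -x; z is up
- carousel (a joint): turning angle of the carousel's round tray (and all on it) on the plinth, in rad, 0 at the start, growing anticlockwise seen from above. No stops and no detents; it turns freely on a ball bearing (drag about 0.01 N m) and can coast a little when let go. The tray is 224 mm across, its top 68 mm above the shelf; six steel collars 10 mm high (inside diameter 55 mm) stand on it 60 degrees apart, centred 78 mm from the axis; five hold jars, one is empty
- loop: the carousel's steel loop handle, rigid with the tray, on a 14 mm post on the turning axis: an upright closed loop of 12 mm round bar, 80 mm long, 42 mm high. Origin at the centre of its straight top bar, on the turning axis, 208 mm above the shelf (loop's top 214 mm, its lower bar centred at 178 mm); its x axis runs along the top bar, y across it (the 12 mm to pinch), z up. It stands well above all jars (highest top 162 mm)
- ball_jar_mid (a point): the jar with the ball stopper: clear glass with hairpins inside, 50 mm across, 94 mm high with the 26 mm wooden ball on its flat wooden lid; it is the only one with a ball. Standing loose in one of the tray's collars; the point is on its axis, half-way up, 47 mm above its foot
- flat_jar_mid (a point): clear glass jar with a flat wooden lid, 50 mm across, 68 mm high, standing loose in one of the tray's collars; the point is on its axis, half-way up, 34 mm above its foot
- dome_pot_mid (a point): white ceramic pot with a low domed lid, 53 mm across, 51 mm high, standing loose in one of the tray's collars; the point is on its axis, half-way up, 25.5 mm above its foot
- tin_mid (a point): low aluminium tin, 53 mm across, 34 mm high, standing loose in one of the tray's collars; the point is on its axis, half-way up, 17 mm above its foot
- cream_jar_mid (a point): white cream jar with a grey screw cap, 52 mm across, 50 mm high, standing loose in one of the tray's collars; the point is on its axis, half-way up, 25 mm above its foot
- comb: wooden comb, 180 x 40 x 8 mm, lying beside the plinth on its left (+y) side; leave alone. Origin under its centre, x along it
- hair_claw: tortoiseshell hair claw, 80 x 45 mm, 58 mm high, beside the plinth on its right (-y) side; leave alone. Origin under its centre, x along it
- organiser: pink seven-lid pill-style organiser, 55 x 176 mm, 28 mm high, off to the left; leave alone. Origin under its centre, y along it
- watch_box: stainless watch box with glass window, 110 x 130 mm, 75 mm high, back left; leave alone. Origin under its centre
- earring_stand: white ceramic earring stand, 100 mm foot, 160 mm high, with two cross arms, off to the right; leave alone. Origin under its foot
- mirror: round hand mirror lying flat, 116 mm disc with a 110 mm handle, 12 mm thick, front right; leave alone. Origin under the disc's centre, handle towards its -x
- perfume: amber perfume bottle, 30 x 46 mm, 94 mm high, back right; leave alone. Origin under its centre
Not all that is in view belongs to the job. Leave any red or turquoise look-alike of the part that bears ball_jar_mid alone.

How it is judged:
By the outcome, as a careful person would: the job done as asked, in the order asked, and still so for the second after the job is handed in, while the arm keeps its last pose, push and grip.
It also fails if it takes over 72 s, if anything falls off the work surface, if the arm or the gripper's body presses on something with over 40 N, if the wrist force passes 120 N, or if a joint passes its speed limit or range.

## Robot

A 7-joint arm with a two-finger parallel gripper is mounted at the origin on the work surface. World frame = base frame: x ahead of the robot, y to its left, z up, the work surface at z = 0. Lengths are in mm, angles in rad, forces in N, time in s.
With the tool pointing down it reaches from about 425 to 950 mm from the base axis. Payload 4.7 kg.
Tool frame: the origin (TCP) lies on the centre line of the jaws, within the pads' length; the fingertips stand 14 mm ahead of it and the grasp point (between the pads) lies 5 mm behind it; z points along the fingers, y is the direction in which the jaws open and shut (so a half turn about z gives the same grasp; the last joint's range is limited). The gripper opens to 85 mm and grips with 20 to 120 N. Pads are 22 mm wide; open, the fingers measure 114 mm over their backs; the gripper's body (76 mm by 85 mm) begins 54 mm behind the grasp point. The pads swing forward as they close: fully open they stand 13 mm farther back than shut.
Start: joints at [-1.376, 0.469, -0.049, 1.532, 0.024, 1.141, -0.082], TCP at [149.764, 658.193, 245.335] pointing down, gripper open.
Joint ranges: [-2.59, 2.59], [-0.33, 1.99], [-1.39, 1.29], [0.1, 2.45], [-1.04, 4.18], [0.21, 1.99], [-2.66, 2.66]. Speed limits (rad/s): [2.57, 2.57, 3.14, 3.14, 3.14, 3.14, 3.14].

## Interface

Orientations are given as a unit quaternion [w, x, y, z].
In Python, from bench import env, imaging gives the robot as it stands.
- The arm moves only by the tool carry_out, never from a script. Its argument "increments" is a list of rows, each a list of 4 numbers: the shift along the tool's x, y, z in m, then the turn about the tool's z in degrees. In form: [[x, y, z, twist], ...]. A call has 1 to 12 rows; each row shifts and turns the commanded pose from where the row before left it, along the tool's axes as they then stand; what a row does not reach is not made up. A row lasts 1/12 s, in which the tool goes at most 41.7 mm and 7.16 degrees, less where a joint would pass 70% of its speed; a pose out of reach is approached as far as the arm can. A call is refused whole if a number of a shift passes 0.0417 or a number of a turn 7.16, either way. A call with a gripper value outside its range is refused whole. "grip" is the finger opening in m, from 0 to 0.0854, set as the call begins (left out, the last holds). The fingers move at their own pace and stop on an object; "force" is the grip in N (left out, the last holds). Time passes only in rows, so rows that do not move let the fingers close. It gives the time, the measured TCP pose, the force and the opening at its end, in the units of the state.
- env.observe(): the state, without advancing time (a new reading comes with each control period).
- imaging.grab_frame(name): name is "scene" or "top"; returns the picture (384x512x3 uint8, blue, green, red); there is no depth.
- imaging.camera_model(name): a dict with "intrinsics" (3x3 intrinsics, pixels), "position" and "rotation" of the camera in the world. Camera axes: x right, y down, z forward; pixel columns grow to the right and rows downward; lengths in mm; the calibration is good to about 2 mm. A picture is of the moment at which its call begins. camera_model takes no time and is no camera call.
- env.finish_job(): hands the job in, once; it reports no verdict.
The state is a dict: "t": time; "qpos": joint angles; "joint_velocities": joint speeds; "tau": joint torques, N m; "ee_pos": TCP position; "ee_rot": TCP orientation; "ft_force": force on the tool from outside, world axes, zero at the start; "wrist_torque": the same for the moment, N m; "finger_gap": finger opening in mm.
Only numpy, scipy, OpenCV 4.12 (cv2) and the standard library are available. Lean on these libraries where they do the work, as an engineer would, in place of code of your own. Each camera call takes 0.05 s, during which the arm holds its last target. There are 200 camera calls.

## Working session

There is one attempt and no reset: what is moved stays moved. The work goes in short steps, Python scripts to look and compute and a tool call to move; the robot and the scene stay as the last step left them, time stands still between calls to the robot, and variables do not carry over. Pictures are saved under pics/ and viewed, on a budget of 10 in all, crops included, one or two more only if the job needs it, and the job is handed in when it is done.

Besides the shell and the picture viewer there is one more tool, called after "Call:" by a JSON object that holds its "name" and its "arguments", one argument or row to a line. carry_out: Moves the arm, as the interface text tells. Its arguments: {"type":"object","properties":{"increments":{"type":"array"},"grip":{"type":"number"},"force":{"type":"number"}},"required":["increments"]}

```bash
mkdir -p pics; python3 - <<'E'
from bench import env, imaging
import cv2,json
for n in("scene","top"):
    im=imaging.grab_frame(n); cv2.imwrite(f"pics/{n}0.png",im)
    print(n,imaging.camera_model(n))
print(env.observe())
E
```

```text
scene {'intrinsics': array([[422.51797617,   0.        , 257.00385436],
       [  0.        , 422.51797617, 188.42595292],
       [  0.        ,   0.        ,   1.        ]]), 'position': array([1438.6184797 ,  477.05644812, 1263.66592346]), 'rotation': array([-0.19414745,  0.48516401,  0.7933554 , -0.3122657 ])}
top {'intrinsics': array([[472.21794726,   0.        , 259.0406205 ],
       [  0.        , 472.21794726, 190.11332146],
       [  0.        ,   0.        ,   1.        ]]), 'position': array([ 170.76689391,   -9.552229  , 1596.00814206]), 'rotation': array([-0.08078228,  0.73470431, -0.66904109,  0.07789627])}
{'t': 0.1, 'qpos': array([-1.3758809 ,  0.46936102, -0.04860523,  1.53353825,  0.02410427,
        1.14100939, -0.08233591]), 'joint_velocities': array([-0.00093077, -0.00188443, -0.00042304, -0.00255442, -0.00021331,
       -0.00096164, -0.00029732]), 'tau': array([ 8.49892240e-04, -5.11519003e+01, -4.67136910e-02, -2.38390088e+01,
        1.08373188e-02,  4.37358322e-03,  1.52670930e-05]), 'ee_pos': array([149.68954414, 657.69472659, 244.38155305]), 'ee_rot': array([-6.73960300e-05,  1.11672619e-01,  9.93744674e-01, -8.62506353e-04]), 'ft_force': array([ 0.52808188,  1.1194765 , -0.07651771]), 'wrist_torque': array([-0.01802951,  0.03676716, -0.01879375]), 'finger_gap': 85.56088387142559}
```

View pics/scene0.png

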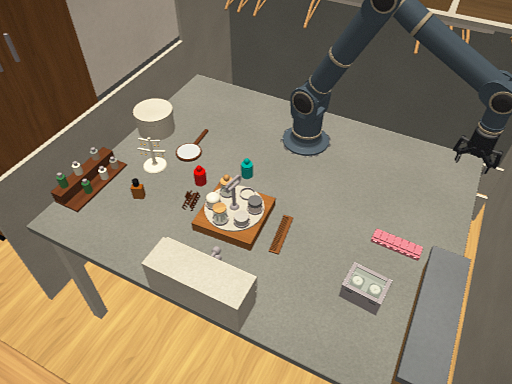

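View pics/top0.png

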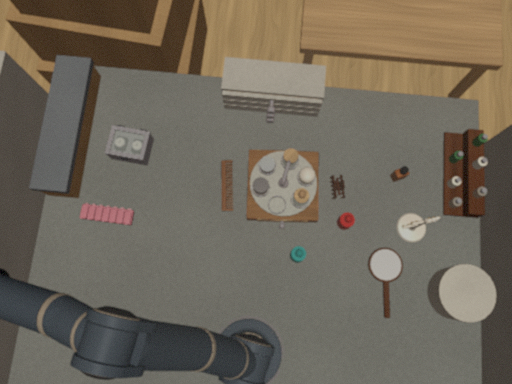

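The front knob is near (282,224) in the top view, facing the robot. There are two wooden-lid jars, at about (290,156) and (301,196), so I'll enlarge to tell them apart.

```bash
python3 - <<'E'
import cv2,numpy as np
a=cv2.imread("pics/top0.png")[140:235,235:330]; b=cv2.imread("pics/scene0.png")[165:250,185:280]
f=lambda i:cv2.resize(i,(400,400*i.shape[0]//i.shape[1]),interpolation=cv2.INTER_CUBIC)
a,b=f(a),f(b); b=cv2.copyMakeBorder(b,0,a.shape[0]-b.shape[0],0,0,0)
cv2.imwrite("pics/crop0.png",np.hstack([a,b]))
E
```

```text
(no output)
```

View pics/crop0.png

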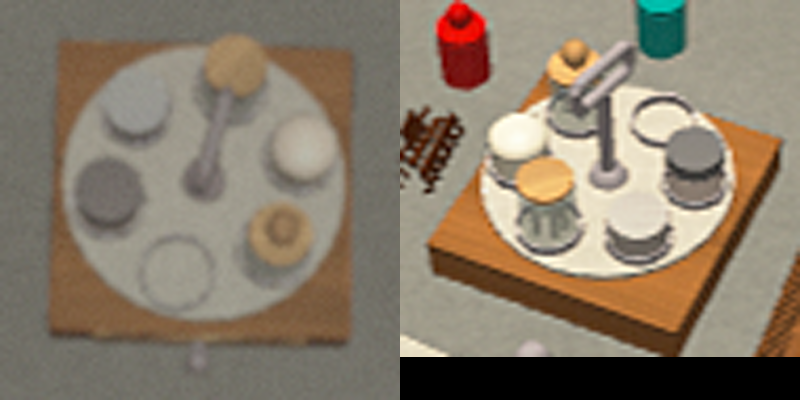

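```bash
cat >h.py <<'E'
from bench import env, imaging
import cv2,numpy as np
from scipy.spatial.transform import Rotation as R
def ray(n,px,z):
    m=imaging.camera_model(n); d=np.linalg.solve(m["intrinsics"],[px[0],px[1],1.])
    d=R.from_quat(np.roll(m["rotation"],-1)).apply(d); p=m["position"]
    return p+d*(z-p[2])/d[2]
def proj(n,P):
    m=imaging.camera_model(n); c=R.from_quat(np.roll(m["rotation"],-1)).inv().apply(np.array(P)-m["position"])
    u=m["intrinsics"]@c; return u[:2]/u[2]
E
python3 - <<'E'
from h import *
s=400/95
T=lambda x,y:(235+(x+.5)/s-.5,140+(y+.5)/s-.5)
S=lambda x,y:(185+(x+.5)/s-.5,165+(y+.5)/s-.5)
im=cv2.imread("pics/top0.png"); hsv=cv2.cvtColor(im,cv2.COLOR_BGR2HSV)
m=cv2.inRange(hsv,(5,90,60),(20,255,255)); m[:145]=0;m[230:]=0;m[:,:242]=0;m[:,325:]=0
c=np.vstack(cv2.findContours(m,0,2)[0]); r=cv2.minAreaRect(c); print(r)
cor=np.array([ray("top",p,50)[:2] for p in cv2.boxPoints(r)]); print("corners",cor.round(1),"centre",cor.mean(0))
print("hand corners centre",np.mean([ray("top",T(*p),50) for p in((60,42),(352,47),(350,343),(50,335))],0))
for n,p,z in [("knob",(197,355),25),("bar a",(223,95),208),("bar b",(203,185),208),("ball",(281,227),149),("lid ball",(279,234),133),("flat lid",(236,64),136),("empty",(177,272),78),("dome",(303,147),115),("cream",(109,191),118),("tin",(137,103),102),("tray c",(206,183),68)]:
    print(n,ray("top",T(*p),z).round(1))
for n,p,z in [("ball",(575-400,52),149),("bar a",(228,48),208),("bar b",(178,100),208),("flat",(145,180),136),("empty",(265,119),78),("cream",(296,148),118)]: print("S",n,ray("scene",S(*p),z).round(1))
E
```

```text
((282.5, 185.0), (72.0, 71.0), 90.0)
corners [[ 663.7   67.9]
 [ 686.8 -174.5]
 [ 437.6 -190.7]
 [ 415.6   43.3]] centre [550.93143896 -63.50817145]
hand corners centre [550.36402499 -64.66991445  50.        ]
knob [420.5 -71.8  25. ]
bar a [583.1 -67.7 208. ]
bar b [514.7 -58.7 208. ]
ball [ 502.7 -121.4  149. ]
lid ball [ 500.8 -121.5  133. ]
flat lid [630.1 -78.7 136. ]
empty [475.6 -48.9  78. ]
dome [ 575.  -136.3  115. ]
cream [525.5   9.3 118. ]
tin [601.8  -5.8 102. ]
tray c [551.2 -65.9  68. ]
S ball [ 505.5 -120.1  149. ]
S bar a [530.5 -51.5 208. ]
S bar b [601.4 -59.  208. ]
S flat [636.3 -74.6 136. ]
S empty [482.8 -43.4  78. ]
S cream [532.8  13.7 118. ]
```

Axis is at about (551,-65), since the plinth centre and tray centre agree. The ball jar bears about -131° with r = 74 (78 expected). The bar lies at about -7.5° and the front at about -177°. I'll refine the plinth yaw from the saved image and start moving.

```bash
python3 - <<'E'
from h import *
im=cv2.imread("pics/top0.png"); hsv=cv2.cvtColor(im,cv2.COLOR_BGR2HSV)
m=cv2.inRange(hsv,(5,90,60),(20,255,255)).astype(bool)
def fit(pts,z=50):
    w=np.array([ray("top",p,z)[:2] for p in pts]); v=cv2.fitLine(w.astype(np.float32),cv2.DIST_HUBER,0,.01,.01).ravel(); return np.degrees(np.arctan2(v[1],v[0])),v[2:]
s=im.astype(float); sat=s[:,:,2]-s[:,:,0]   # r-b, sub-pixel 50% crossing
def cross(line,lo,hi,rev):
    i=np.arange(lo,hi+1); v=line[lo:hi+1]
    if rev:i=i[::-1];v=v[::-1]
    k=np.argmax(v>40); return i[k]+(i[k-1]-i[k])*(v[k]-40)/(v[k]-v[k-1])
rows=range(156,216,2); cols=[c for c in range(254,314,2)]
print("left",fit([(cross(sat[r],240,256,0),r) for r in rows]))
print("right",fit([(cross(sat[r],312,326,1),r) for r in rows]))
print("back",fit([(c,cross(sat[:,c],143,156,0)) for c in cols if not 280<c<300]))
print("front",fit([(c,cross(sat[:,c],212,226,1)) for c in cols],25))
# scene knob & sanity
print(proj("top",(551,-65,68)),proj("scene",(551,-65,208)))
E
```

```text
left (np.float32(3.4839196), array([528.378   ,  53.631516], dtype=float32))
right (np.float32(3.6853757), array([ 580.583  , -180.81673], dtype=float32))
back (np.float32(-86.613594), array([670.28156 , -50.579502], dtype=float32))
front (np.float32(-86.25052), array([433.98505, -77.36251], dtype=float32))
[283.26154132 183.1232225 ] [232.57812965 178.45352777]
```

Call:
{"name": "carry_out", "arguments": {
  "increments": [
    [-0.0288,-0.0138,-0.003,0],
    [-0.0288,-0.0138,-0.003,0],
    [-0.0288,-0.0138,-0.003,0],
    [-0.0288,-0.0138,-0.003,0],
    [-0.0288,-0.0138,-0.003,0],
    [-0.0288,-0.0138,-0.003,0],
    [-0.0288,-0.0138,-0.003,0],
    [-0.0288,-0.0138,-0.003,0],
    [-0.0288,-0.0138,-0.003,0],
    [-0.0288,-0.0138,-0.003,0],
    [-0.0288,-0.0138,-0.003,0],
    [-0.0288,-0.0138,-0.003,0]
  ],
  "grip": 0.0854
}}

```text
t: 1.1
ee_pos: [450.8, 418.7, 281.0]
ee_rot: [-0.0, 0.112, 0.994, -0.0]
ft_force: [0.6, 0.7, 0.3]
finger_gap: 85.5
```

Call:
{"name": "carry_out", "arguments": {
  "increments": [
    [-0.0114,-0.0249,0,0],
    [-0.0114,-0.0249,0,0],
    [-0.0114,-0.0249,0,0],
    [-0.0114,-0.0249,0,0],
    [-0.0114,-0.0249,0,0],
    [-0.0114,-0.0249,0,0],
    [-0.0114,-0.0249,0,0],
    [-0.0114,-0.0249,0,0],
    [-0.0114,-0.0249,0,0],
    [-0.0114,-0.0249,0,0],
    [-0.0114,-0.0249,0,0],
    [-0.0114,-0.0249,0,0]
  ]
}}

```text
t: 2.1
ee_pos: [516.8, 96.9, 281.0]
ee_rot: [-0.0, 0.112, 0.994, -0.0]
ft_force: [0.4, 0.7, 0.0]
finger_gap: 85.2
```

Call:
{"name": "carry_out", "arguments": {
  "increments": [
    [-0.0114,-0.0249,0,0],
    [-0.0114,-0.0249,0,0],
    [-0.0114,-0.0249,0,0],
    [-0.0114,-0.0249,0,0],
    [-0.0114,-0.0249,0,0],
    [-0.0114,-0.0249,0,0],
    [0,0,0,-2.5],
    [0,0,0,-2.5],
    [0,0,0,0]
  ]
}}

```text
t: 2.85
ee_pos: [550.3, -63.1, 280.8]
ee_rot: [-0.001, 0.068, 0.998, 0.0]
ft_force: [-0.5, 0.3, -0.5]
finger_gap: 85.3
```

```bash
python3 - <<'E'
from h import *
a=imaging.grab_frame("top"); b=imaging.grab_frame("scene"); o=env.observe()
print(o["ee_pos"],np.degrees(R.from_quat(np.roll(o["ee_rot"],-1)).as_matrix()[:2,1]@[1,1j].__class__([1,1]) if 0 else np.arctan2(*R.from_quat(np.roll(o["ee_rot"],-1)).as_matrix()[[1,0],1])),o["qpos"].round(2))
f=lambda i:cv2.resize(i,(400,400),interpolation=cv2.INTER_CUBIC)
cv2.imwrite("pics/c1.png",np.hstack([f(a[140:235,235:330]),f(b[130:230,185:285])]))
E
```

```text
[550.39206793 -62.33704992 280.92960191] 82.13392480066585 [-0.23  0.24  0.32  1.79 -0.08  1.12  1.56]
```

View pics/c1.png

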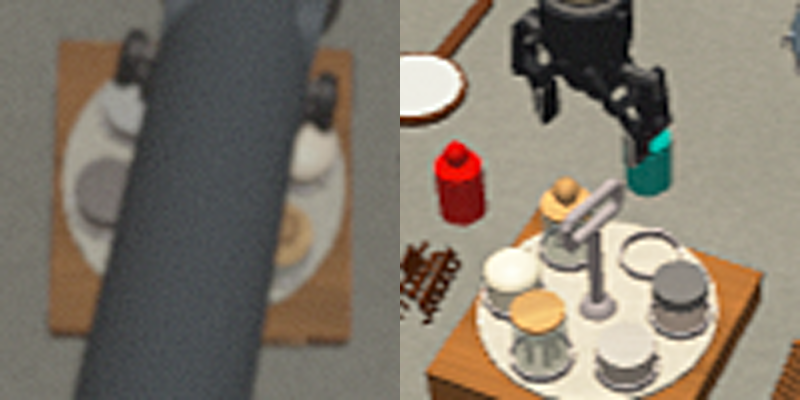

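Call:
{"name": "carry_out", "arguments": {
  "increments": [
    [0,-0.0003,0.013,0],
    [0,-0.0003,0.013,0],
    [0,-0.0003,0.013,0],
    [0,-0.0003,0.013,0],
    [0,-0.0003,0.013,0],
    [0,0,0.013,0],
    [0,0,0,0],
    [0,0,0,0]
  ]
}}

```text
t: 3.62
ee_pos: [550.0, -63.5, 202.9]
ee_rot: [-0.001, 0.068, 0.998, -0.0]
ft_force: [-0.1, 0.3, 0.6]
finger_gap: 85.5
```

Call:
{"name": "carry_out", "arguments": {
  "increments": [
    [0,0,0,0],
    [0,0,0,0],
    [0,0,0,0],
    [0,0,0,0],
    [0,0,0,0],
    [0,0,0,0],
    [0,0,0,0],
    [0,0,0,0],
    [0,0,0,0],
    [0,0,0,0],
    [0,0,0,0],
    [0,0,0,0]
  ],
  "grip": 0.03,
  "force": 30
}}

```text
t: 4.62
ee_pos: [550.4, -64.0, 203.2]
ee_rot: [-0.0, 0.068, 0.998, 0.0]
ft_force: [0.6, 0.1, 0.8]
finger_gap: 29.8
```

Call:
{"name": "carry_out", "arguments": {
  "increments": [
    [0,0,0,0],
    [0,0,0,0],
    [0,0,0,0],
    [0,0,0,0],
    [0,0,0,0],
    [0,0,0,0],
    [0,0,0,0],
    [0,0,0,0],
    [0,0,0,0],
    [0,0,0,0],
    [0,0,0,0],
    [0,0,0,0]
  ],
  "grip": 0.0,
  "force": 30
}}

```text
t: 5.62
ee_pos: [550.3, -63.2, 203.3]
ee_rot: [-0.0, 0.068, 0.998, 0.001]
ft_force: [-1.1, 5.0, 3.0]
finger_gap: 10.9
```

Call:
{"name": "carry_out", "arguments": {
  "increments": [
    [0,0,0,0],
    [0,0,0,0],
    [0,0,0,0.3],
    [0,0,0,0.7],
    [0,0,0,1.2],
    [0,0,0,1.7],
    [0,0,0,2],
    [0,0,0,2],
    [0,0,0,2],
    [0,0,0,1.5],
    [0,0,0,1],
    [0,0,0,0.6]
  ],
  "grip": 0.0,
  "force": 70
}}

```text
t: 6.62
ee_pos: [550.5, -62.3, 203.4]
ee_rot: [-0.0, 0.18, 0.984, 0.001]
ft_force: [-1.5, 7.6, 3.3]
finger_gap: 10.0
```

```bash
python3 - <<'E'
from h import *
o=env.observe();M=R.from_quat(np.roll(o["ee_rot"],-1)).as_matrix()
print(o["ee_pos"],np.degrees(np.arctan2(M[1,1],M[0,1])),o["ft_force"],o["wrist_torque"],o["qpos"].round(2))
b=imaging.grab_frame("scene");a=imaging.grab_frame("top")
f=lambda i:cv2.resize(i,(400,400),interpolation=cv2.INTER_CUBIC)
cv2.imwrite("pics/c2.png",np.hstack([f(a[140:235,235:330]),f(b[160:260,185:285])]))
E
```

```text
[550.52775612 -62.25138688 203.43620096] 69.20886683253515 [-1.5329979   7.59777999  3.3349585 ] [1.30585963 0.42570771 0.01998239] [-0.25  0.32  0.35  1.89 -0.14  0.96  1.38]
```

View pics/c2.png

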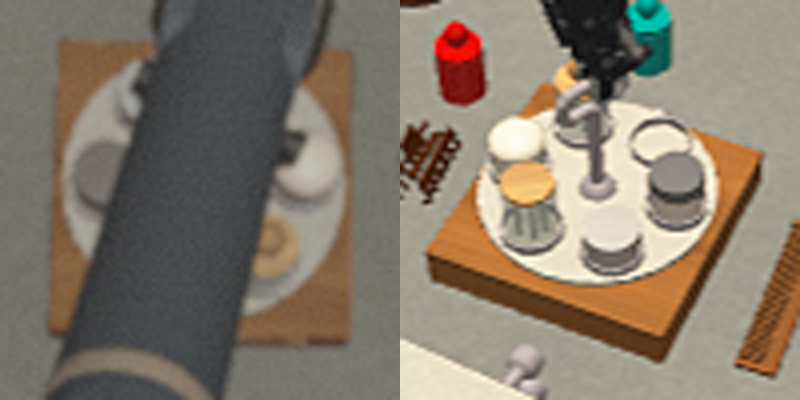

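Call:
{"name": "carry_out", "arguments": {
  "increments": [
    [0,0.0007,0,0],
    [0,0.0007,0,0.3],
    [0,0,0,0.7],
    [0,0,0,1.2],
    [0,0,0,1.6],
    [0,0,0,2],
    [0,0,0,2],
    [0,0,0,2],
    [0,0,0,2],
    [0,0,0,2],
    [0,0,0,2],
    [0,0,0,2]
  ]
}}

```text
t: 7.72
ee_pos: [551.2, -61.0, 203.4]
ee_rot: [-0.0, 0.331, 0.944, 0.001]
ft_force: [-1.1, 8.4, 3.9]
finger_gap: 9.6
```

Call:
{"name": "carry_out", "arguments": {
  "increments": [
    [0,0,0,2],
    [0,0,0,2],
    [0,0,0,2],
    [0,0,0,1.7],
    [0,0,0,1.4],
    [0,0,0,1],
    [0,0,0,0.6],
    [0,0,0,0.3],
    [0,0,0,0],
    [0,0,0,0],
    [0,0,0,0],
    [0,0,0,0]
  ]
}}

```text
t: 8.72
ee_pos: [551.8, -60.4, 203.4]
ee_rot: [0.0, 0.419, 0.908, 0.002]
ft_force: [0.2, 7.3, 1.7]
finger_gap: 9.9
```

```bash
python3 - <<'E'
from h import *
o=env.observe();M=R.from_quat(np.roll(o["ee_rot"],-1)).as_matrix()
print(o["ee_pos"],np.degrees(np.arctan2(M[1,1],M[0,1])),o["ft_force"],o["wrist_torque"],o["qpos"].round(2))
b=imaging.grab_frame("scene");a=imaging.grab_frame("top");cv2.imwrite("pics/s3.png",b);cv2.imwrite("pics/t3.png",a)
f=lambda i:cv2.resize(i,(400,400),interpolation=cv2.INTER_CUBIC)
cv2.imwrite("pics/c3.png",np.hstack([f(a[140:235,235:330]),f(b[160:255,185:280])]))
E
```

```text
[551.79440545 -60.40388411 203.44888927] 40.465281890464134 [0.22889162 7.27212691 1.74329848] [1.50390344 0.085667   0.03556595] [-0.33  0.33  0.46  1.89 -0.18  0.96  0.92]
```

View pics/c3.png

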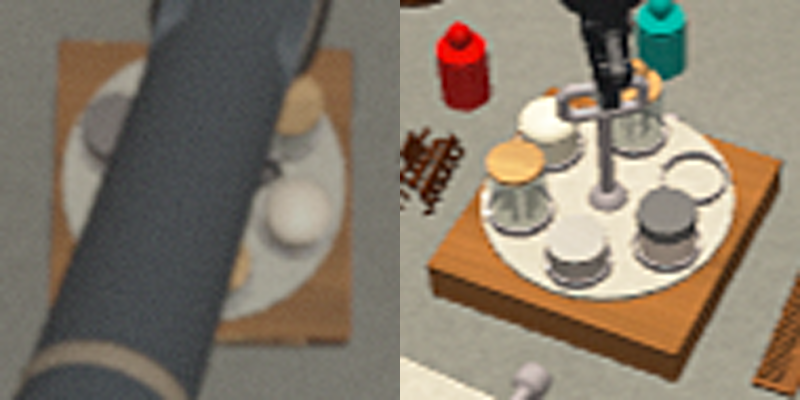

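```bash
python3 - <<'E'
from h import *
s=400/95
X=lambda n,p,o,z:ray(n,(o[0]+(p[0]+.5)/s-.5,o[1]+(p[1]+.5)/s-.5),z)[:2]
ax=np.array([551,-64])
D={"empty":((265,119),(294,177),78,0),"cream":((296,148),(267,213),118,108),"tin":((240,213),(178,235),102,48),"flat":((145,180),(116,161),136,-12),"dome":((118,133),(148,118),117,-72),}
for k,(p,q,z,_) in D.items():
    r=[]
    for P,o in((p,(185,165)),(q,(185,160))):
        w=X("scene",P,o,z)-ax-[5,4.5]; r+=[np.degrees(np.arctan2(w[1],w[0])),np.hypot(*w)]
    print(k,np.round(r,1),"turn",round((r[2]-r[0]+180)%360-180,1))
for k,p,q,z in(("dome",(303,147),(299,211),115),("flat",(236,64),(299,105),136),("cream",(109,191),(107,125),118)):
    r=[np.degrees(np.arctan2(*(X("top",P,(235,140),z)-ax)[::-1])) for P in(p,q)]
    print("T",k,np.round(r,1),round((r[1]-r[0]+180)%360-180,1))
E
```

```text
empty [167.6  75.  127.4  75.2] turn -40.2
cream [107.6  76.8  66.7  80.7] turn -40.9
tin [48.7 77.4  9.1 76.9] turn -39.6
flat [-10.6  81.7 -48.5  79.9] turn -37.8
dome [ -66.7   78.9 -104.    73.3] turn -37.3
T dome [ -71.6 -110.2] -38.5
T flat [-10.5 -51.9] -41.4
T cream [109.2  71.6] -37.6
```

The tray followed by about -39.5° from the start, because closing the grip aligned the bar by a few degrees first. That puts the ball jar at about -170° and the front at -176.5°, so about 6.3° remain.

Call:
{"name": "carry_out", "arguments": {
  "increments": [
    [0,0,0,0.3],
    [0,0.001,0,0.7],
    [0,0.001,0,1.1],
    [0,0,0,1.3],
    [0,0,0,1.2],
    [0,0,0,0.9],
    [0,0,0,0.6],
    [0,0,0,0.2],
    [0,0,0,0],
    [0,0,0,0],
    [0,0,0,0]
  ]
}}

```text
t: 9.73
ee_pos: [552.2, -60.1, 203.4]
ee_rot: [-0.001, 0.469, 0.883, 0.001]
ft_force: [-2.2, 5.9, 5.6]
finger_gap: 9.8
```

```bash
python3 - <<'E'
from h import *
o=env.observe();M=R.from_quat(np.roll(o["ee_rot"],-1)).as_matrix()
print(o["ee_pos"],np.degrees(np.arctan2(M[1,1],M[0,1])),o["ft_force"],o["wrist_torque"])
g=[imaging.grab_frame("scene").astype(float) for _ in range(6)];b=np.mean(g,0).astype(np.uint8);cv2.imwrite("pics/s4.png",b)
a=imaging.grab_frame("top");cv2.imwrite("pics/t4.png",a)
c=cv2.resize(b[170:240,195:288],None,fx=8,fy=8,interpolation=cv2.INTER_CUBIC)
cv2.imwrite("pics/c4.png",c)
E
```

```text
[552.20154369 -60.13667773 203.41628375] 34.112207422816404 [-2.19282166  5.92974064  5.62856709] [ 1.20010708  0.67278291 -0.03285624]
```

View pics/c4.png

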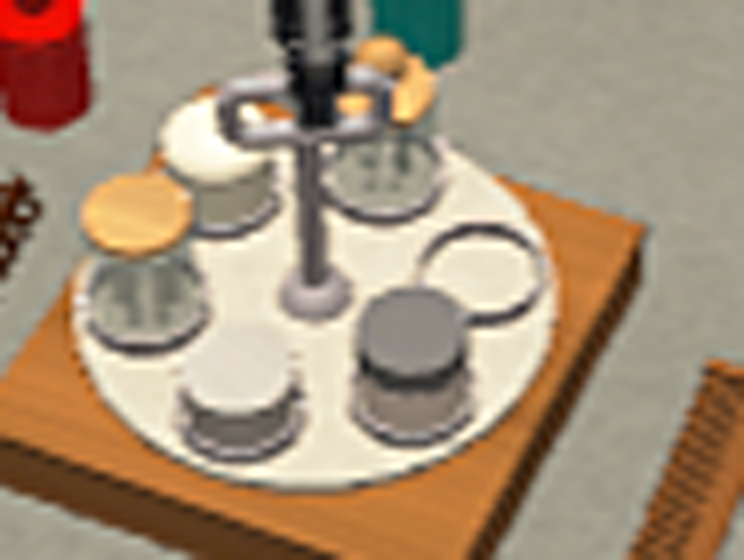

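```bash
python3 - <<'E'
from h import *
from scipy.optimize import least_squares
W=lambda p,z:ray("scene",(195+(p[0]+.5)/8-.5,170+(p[1]+.5)/8-.5),z)[:2]
D=[("ball",(380,58),149,0),("empty",(482,273),78,-60),("cream",(413,332),118,-120),("tin",(243,365),102,-180),("flat",(136,213),136,-240),("dome",(215,138),117,-300)]
pts=np.array([W(p,z) for _,p,z,_ in D]); off=np.radians([d[3] for d in D])
f=lambda v:(v[:2]+v[3]*np.c_[np.cos(v[2]+off),np.sin(v[2]+off)]-pts).ravel()
r=least_squares(f,[551,-64,np.radians(-176),78]);print(r.x[:2],np.degrees(r.x[2]),r.x[3]);print(r.fun.reshape(-1,2).round(1))
for n,a,b in(("leftedge",(640,232),(467,548)),("back",(0,437),(320,545))):
    d=W(b,50)-W(a,50); print(n,np.degrees(np.arctan2(d[1],d[0])))
b=W((380,58),149); print(b,"ball bearing from ctr",np.degrees(np.arctan2(*(b-r.x[:2])[::-1])))
E
```

```text
[559.96023781 -59.70117629] -175.5438747878021 77.42789958348459
[[ 4.9  2.5]
 [-2.5 -1.9]
 [-1.1 -0.5]
 [ 3.   0.4]
 [ 0.7  1.8]
 [-5.1 -2.3]]
leftedge 3.4288024624049283
back 94.8360187421416
[477.81978258 -68.20050319] ball bearing from ctr -174.09245207551558
```

The six-point fit puts the ball jar at -175.5° with r = 77.4 (78 given). The plinth front is at -176.4°, and the loop prediction is -175.9°. I'll nudge 0.6° and settle.

Call:
{"name": "carry_out", "arguments": {
  "increments": [
    [0,0,0,0.2],
    [0,0,0,0.3],
    [0,0,0,0.1],
    [0,0,0,0],
    [0,0,0,0],
    [0,0,0,0],
    [0,0,0,0],
    [0,0,0,0],
    [0,0,0,0],
    [0,0,0,0],
    [0,0,0,0],
    [0,0,0,0]
  ]
}}

```text
t: 11.08
ee_pos: [552.3, -60.1, 203.4]
ee_rot: [-0.001, 0.473, 0.881, 0.001]
ft_force: [-2.2, 6.2, 5.5]
finger_gap: 9.9
```

```bash
python3 - <<'E'
from h import *
o=env.observe();M=R.from_quat(np.roll(o["ee_rot"],-1)).as_matrix()
print(np.degrees(np.arctan2(M[1,1],M[0,1])),o["ft_force"],o["finger_gap"],abs(o["joint_velocities"]).max())
a=imaging.grab_frame("scene"); print(cv2.absdiff(a[150:250,185:285],cv2.imread("pics/s4.png")[150:250,185:285]).mean())
env.finish_job()
E
```

```text
33.51161855292712 [-2.2356535   6.15507458  5.47267287] 9.945810878632985 0.0018395686731429845
2.3972333333333333
the job is handed in; nothing more can be done
```

I gripped the loop's top bar and turned the carousel about 46° clockwise. The ball-stopper jar now stands at the front, in line with the drawer knob to within about 1–2°. I handed the job in at about 11 s, with the gripper still closed on the loop at 70 N.

- **Alignment:** a fit to all six collar positions in the scene camera put the jar at -175.5°, and a 0.6° nudge then took it to about -176.1°. The loop direction gives -176.5°. The target is -176.4° (top camera).
- **Disagreements:**
  - The ball's own pixel alone gave about -174° before the nudge.
  - One plinth edge in the scene view gave a front direction 1.4° off the other.
  - The tray centre came out about 10 mm apart between the two cameras.
- **Not checked:** the arm hid the jar from the top camera at the end, so that view could not confirm the final angle. I did not view a picture after the last nudge.
- **Hold:** the arm was at rest at the end. The finger opening was 9.9 mm on the 12 mm bar, and the outside force on the tool was under 9 N.
- **Surroundings:** the jars were upright in their collars in the last picture I viewed, and I saw nothing shifted around the plinth.

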